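Switch off the tin seamer's isolator and prove the terminal dead

TASK

The cover is off the tin seamer's control box and its supply must be proved dead: before the tester touches any terminal, turn the red isolator handle a quarter turn counter-clockwise until it clicks over to OFF. Then draw the yellow voltage tester up out of its wooden stand and hold it upright with its brass tip pressed gently on the orange-marked terminal screw, so that the spring tip is pushed in about half way. Finish while still holding the tester in the gripper with its tip on that screw, the isolator still OFF, and leave the tins, the screwdriver and the tape where they are.

Things in the scene. Friction and masses are not known exactly. Their poses are not given: they have to be found in the camera images.
- box: Open light-grey control box fixed to the bench, 220 mm along its x, 300 mm along y, walls 60 mm high. Origin at the centre of its underside, z up, x away from the robot (yaw within 0.3 rad). All in it but the isolator handle stays under 66 mm above the bench: isolator body (65 mm, y +88 mm), contactor (60 mm, y +21), four terminal blocks in a row (y -34 to -101), trunking (44 mm) along both long sides.
- isolator_grip (a point): Middle of the red isolator handle's grip bar, on its vertical turning axis, 82 mm above the bench, at x 0, y +88 mm of the box. The bar is 46 mm long, 12 wide, 20 high: its top is 10 mm above this point; 10 mm below is the top of its round red base, 42 mm across. The point's x axis runs along the bar and turns with it. A white dash marks one end.
- isolator (a joint): Handle angle (rad): 0 = ON (bar along the box's x), 1.57 = OFF (bar along the box's y); grows counter-clockwise seen from above. Over-centre click: below 0.79 rad a toggle spring drives it back to ON, beyond that it snaps over to the OFF stop by itself. Turning torque needed: 0.1 N m at ON, rising to about 0.32 N m near 0.4 rad, then falling to nothing at 0.79 rad. Stops at both ends.
- tester: Yellow voltage tester, 75 to 125 g, standing tip down in the stand. Origin: centre of the underside of its black finger guard (32 x 32 x 4 mm); z up along the tester, away from the tip. Handle 20 x 20 mm square, sides along its x and y, from z 4 to 88 mm; red lamp on top to z 90.5. Below the guard a round black nose 15 mm across tapering to 8, down to z -34 mm, then the brass spring pin to z -48.
- tester_tip (a point): The very end of the tester's brass spring pin (4.4 mm across, rounded), on the tester's axis, 48 mm below the guard's underside when not pressed; it moves up with the pin.
- tester_pin (a joint): How far the spring pin is pushed into the tester (m): 0 = free, 0.008 = fully in. Spring force about 0.9 N at first contact, rising 0.6 N per mm.
- stand: Fixed wooden stand 70 x 120 x 60 mm (its x, y, z), origin at the centre of its underside. The tester's nose hangs in the square hole at its middle (19 mm), the guard resting on the top, 60 mm above the bench; draw it straight up by 50 mm. The tester's sides are parallel to the stand's. Two other small holes are empty.
- term_a: The marked grey terminal block: 60 mm along x, 21 mm wide, axes parallel to the box's, at x 0 and y -34.5, -56.5, -78.5 or -100.5 mm of the box (which one varies). Origin at the centre of its underside, 12.5 mm above the bench. Two steel screws at x -19 and +19 mm: the end with the one at -19, nearer the robot, is painted orange.
- marked_screw (a point): Centre of the flat top of the orange-marked steel screw head, 12 mm across, facing up, 44.5 mm above the bench. Thin insulating ribs on both sides, 8.7 mm from its centre across the block, stand 4 mm higher than the screw.
- term_b: A plain grey terminal block like term_a but with no orange, in one of the other three places of the row; origin at the centre of its underside. Not to be probed.
- term_c: A plain grey terminal block like term_a but with no orange, in one of the other three places of the row; origin at the centre of its underside. Not to be probed.
- term_d: A plain grey terminal block like term_a but with no orange, in one of the other three places of the row; origin at the centre of its underside. Not to be probed.
- tin_1: Bystander: food tin with a gold lid, 74 mm across, 46 mm high; origin at the centre of its underside.
- tin_2: Bystander: a second tin like tin_1.
- screwdriver: Bystander: screwdriver lying on the bench; origin under its middle.
- tape: Bystander: blue roll of tape lying flat, 76 mm across, 18 mm high; origin at the centre of its underside.
There are look-alikes about, which are no part of the job. Of the things that look like the tester, the smallest one is meant.

How it is judged:
By the outcome, as a careful person would: the job done as asked, in the order asked, and still so for the second after the job is handed in, while the arm keeps its last pose, push and grip.
It also fails if it takes over 58 s, if anything falls off the work surface, if the arm or the gripper's body presses on something with over 40 N, if the wrist force passes 120 N, or if a joint passes its speed limit or range.

ROBOT

A 6-joint arm with a two-finger parallel gripper is mounted at the origin on the work surface. World frame = base frame: x ahead of the robot, y to its left, z up, the work surface at z = 0. Lengths are in m, angles in degrees, forces in N, time in s.
With the tool pointing down it reaches from about 0.3 to 0.875 m from the base axis. Payload 6.4 kg.
Tool frame: the origin (TCP) lies between the finger pads; the fingertips stand 25 mm ahead of it and the grasp point (between the pads) lies 6 mm ahead of it (arm.tcp_to_tips is the distance from the TCP to the fingertips, in m); z points along the fingers, y is the direction in which the jaws open and shut (so a half turn about z gives the same grasp; the last joint's range is limited). The gripper opens to 85 mm and grips with 20 to 120 N. Pads are 22 mm wide; open, the fingers measure 114 mm over their backs; the gripper's body (76 mm by 85 mm) begins 54 mm behind the grasp point. The pads swing forward as they close: fully open they stand 13 mm farther back than shut.
Start: joints at [62.894, 10.359, 92.074, -0, 77.567, -11.82], TCP at [0.152, 0.555, 0.231] pointing down, gripper open.
Joint ranges: [-171.53, 171.53], [-51.25, 118.39], [17.06, 147.69], [-65.23, 245.23], [0, 150.52], [-178.68, 178.68]. Speed limits (degrees/s): [147.25, 147.25, 172.46, 180, 180, 180].

INTERFACE

Orientations are given as [roll, pitch, yaw] about the fixed x, y, z axes, in that order (R = Rz(yaw) Ry(pitch) Rx(roll)).
In Python, from rig import arm, viewer gives the robot as it stands. The module is installed in compiled form; this text tells all that it offers.
- The arm moves only by the tool carry_out, never from a script. Its argument "rows" is text: rows parted by semicolons, each of 7 numbers parted by spaces: the turn, a rotation vector about the tool's x, y, z in rad, then the shift along the tool's x, y, z in cm, then the finger opening in cm, from 0 to 8.54. A call has 1 to 12 rows; each row is the pose to reach, as a shift and turn from the pose measured when the call began, along the tool's axes at that moment; what a row does not reach only later rows make up. A row lasts 1/8 s, in which the tool goes at most 62.5 mm and 10.7 degrees, less where a joint would pass 70% of its speed; a pose out of reach is approached as far as the arm can. A call with a gripper value outside its range is refused whole. The fingers move at their own pace and stop on an object; the grip force is fixed at half the most. Time passes only in rows, so rows that repeat a pose let the fingers close. It gives the time, the measured TCP pose, the force and the opening at its end, in the units of the state.
- arm.get_state(): the state, without advancing time (a new reading comes with each control period).
- viewer.grab_frame(name): name is "scene" or "top" or "wrist"; returns the picture (384x512x3 uint8, red, green, blue); there is no depth.
- viewer.calibration(name): a dict with "fx", "fy", "cx", "cy" (pixels), "k1" (the pictures are not rectified: a ray, as slopes to the right and down, at radius r is drawn at 1 + k1 r^2 times it, then the intrinsics apply), "R" (3x3) and "t" (3): a world point X has camera coordinates R X + t. Camera axes: x right, y down, z forward; pixel columns grow to the right and rows downward; lengths in m; the calibration is good to about 2 mm. A picture is of the moment at which its call begins: read the wrist's pose just before it. calibration takes no time and is no camera call; for the wrist camera it gives the pose at the moment of the call.
- arm.finish_job(): hands the job in, once; it reports no verdict.
The state is a dict: "time_s": time; "joint_positions": joint angles; "joint_velocities": joint speeds; "joint_efforts": joint torques, N m; "tcp_pos": TCP position; "tcp_rot": TCP orientation; "force": force on the tool from outside, world axes, zero at the start; "wrist_torque": the same for the moment, N m; "opening": opening from 0.0 (shut) to 1.0 (fully open).
Only numpy, scipy, OpenCV 4.12 (cv2) and the standard library are available. Lean on these libraries where they do the work, as an engineer would, in place of code of your own. Each camera call takes 0.05 s, during which the arm holds its last target. There are 200 camera calls.

## Working session

There is one attempt and no reset: what is moved stays moved. The work goes in short steps, Python scripts to look and compute and a tool call to move; the robot and the scene stay as the last step left them, time stands still between calls to the robot, and variables do not carry over. Pictures are saved under pics/ and viewed, about 8 in all and at most 12, crops included, and the job is handed in when it is done.

Besides the shell and the picture viewer there is one more tool, called after "Request:" by a JSON object that holds its "api" and its "payload", one argument or row to a line. carry_out: Moves the arm, as the interface text tells. Its arguments: {"type":"object","properties":{"rows":{"type":"string"}},"required":["rows"]}

```bash
mkdir -p pics
cat > h.py <<'E'
import numpy as np, cv2
from rig import arm, viewer
from scipy.spatial.transform import Rotation as Ro
def grab(n,fn=None):
    c=viewer.calibration(n); im=viewer.grab_frame(n)
    if fn: cv2.imwrite('pics/'+fn,cv2.cvtColor(im,cv2.COLOR_RGB2BGR))
    return im,c
def ray(c,u,v):
    K=np.array([[c['fx'],0,c['cx']],[0,c['fy'],c['cy']],[0,0,1.]])
    p=cv2.undistortPoints(np.array([[[u,v]]],float),K,np.array([c['k1'],0,0,0.]))[0,0]
    R=np.array(c['R']);t=np.array(c['t'])
    return -R.T@t, R.T@np.array([p[0],p[1],1.])
def at(c,u,v,z):
    o,d=ray(c,u,v); return o+d*(z-o[2])/d[2]
def proj(c,X):
    q=np.array(c['R'])@np.array(X)+np.array(c['t']);x,y=q[:2]/q[2];s=1+c['k1']*(x*x+y*y)
    return c['fx']*x*s+c['cx'],c['fy']*y*s+c['cy']
def togo(target,yaw=None):
    """shift (cm) in tool axes, and turn rotvec, to reach target TCP pointing down with tool-yaw"""
    s=arm.get_state();R=Ro.from_euler('xyz',s['tcp_rot'],degrees=True)
    sh=R.inv().apply(np.array(target)-s['tcp_pos'])*100
    tv=None
    if yaw is not None:
        tv=(R.inv()*Ro.from_euler('xyz',[180,0,yaw],degrees=True)).as_rotvec()
    return np.round(sh,2),tv
E
python3 - <<'E'
from h import *
import pprint
s=arm.get_state();print({k:np.round(s[k],3) for k in('time_s','tcp_pos','tcp_rot','force','opening')})
for n in('scene','top','wrist'):
    im,c=grab(n,f'{n}0.png');o=-np.array(c['R']).T@c['t'];print(n,o,c['fx'],c['k1'])
a=cv2.imread('pics/scene0.png');b=cv2.imread('pics/top0.png')
E
```

```text
{'time_s': np.float64(0.0), 'tcp_pos': array([0.151, 0.554, 0.23 ]), 'tcp_rot': array([-1.79902e+02, -2.00000e-02,  1.64714e+02]), 'force': array([-0.502, -0.986, -0.709]), 'opening': np.float64(1.002)}
scene [ 1.36321666 -0.24946906  0.80013637] 459.97208368839966 -0.054690428565674465
top [0.3865248  0.08029929 1.24218435] 465.941080976524 -0.031016924401146142
wrist [0.0799877  0.57360851 0.3747673 ] 315.8214626438859 -0.04906248597891618
```

View pics/top0.png

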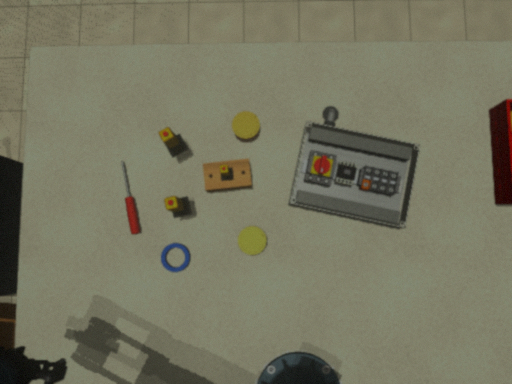

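View pics/scene0.png

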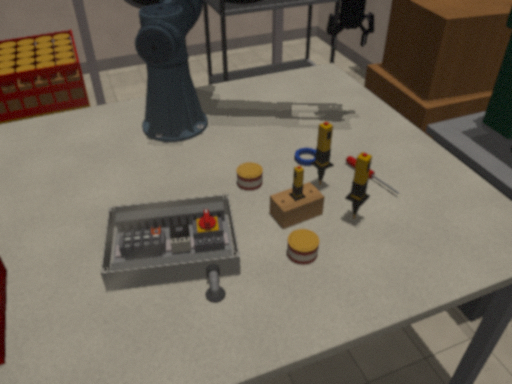

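The top view shows the box around (353,175) with its red isolator at (321,165) and the orange mark near (365,184). The stand is at (228,175) with the small tester in it, and the larger look-alikes are at (172,140) and (176,205). The tins are at (246,125) and (252,240). I'll measure these by colour mask.

Run:
```python
from h import *
im,c=grab('top')
hsv=cv2.cvtColor(im,cv2.COLOR_RGB2HSV)
def comp(m,roi,name,z,mina=4):
    x0,x1,y0,y1=roi;mm=np.zeros_like(m);mm[y0:y1,x0:x1]=m[y0:y1,x0:x1]
    n,l,st,ce=cv2.connectedComponentsWithStats(mm)
    for i in range(1,n):
        if st[i,4]>=mina:
            r=cv2.minAreaRect(np.argwhere(l==i)[:,::-1].astype(np.float32))
            box=[at(c,u,v,z)[:2].round(3).tolist() for u,v in cv2.boxPoints(r)]
            print(name,st[i],at(c,*ce[i],z).round(4),at(c,*r[0],z).round(4),box if st[i,4]>60 else '')
red=(cv2.inRange(hsv,(0,150,80),(6,255,255))|cv2.inRange(hsv,(172,150,80),(180,255,255)))
comp(red,(300,345,140,190),'red',.08)
orn=cv2.inRange(hsv,(4,90,60),(18,255,255)); comp(orn,(352,400,165,200),'orange',.045)
wood=cv2.inRange(hsv,(8,80,70),(22,255,255)); comp(wood,(195,262,150,200),'wood',.06,60)
yel=cv2.inRange(hsv,(20,120,80),(34,255,255)); comp(yel,(200,262,150,200),'yel',.148)
comp(yel,(300,345,140,190),'yelplate',.066)
crop=np.hstack([cv2.resize(im[140:200,300:420],None,fx=5,fy=5,interpolation=3)]);cr2=cv2.resize(im[150:200,190:270],None,fx=5,fy=5,interpolation=3)
o=np.zeros((560,600,3),np.uint8);o[:300]=crop;o[305:555,:400]=cr2
cv2.imwrite('pics/crop1.png',o[:,:,::-1])
```

```text
red [315 156  14  17 162] [ 0.5877 -0.062   0.08  ] [ 0.5882 -0.0612  0.08  ] [[0.609, -0.045], [0.609, -0.078], [0.568, -0.077], [0.568, -0.044]]
orange [361 179  11  12  90] [ 0.5404 -0.1784  0.045 ] [ 0.5399 -0.1784  0.045 ] [[0.528, -0.163], [0.557, -0.17], [0.552, -0.194], [0.523, -0.187]]
wood [ 202  158   50   34 1165] [0.5668 0.1793 0.06  ] [0.567  0.1799 0.06  ] [[0.597, 0.246], [0.611, 0.123], [0.537, 0.114], [0.523, 0.237]]
yel [219 164  10  10  69] [0.5683 0.1809 0.148 ] [0.5675 0.1801 0.148 ] [[0.578, 0.191], [0.578, 0.169], [0.557, 0.169], [0.557, 0.191]]
yel [214 175   6   3   9] [0.5501 0.1974 0.148 ] [0.5496 0.1967 0.148 ] 
yel [248 174   3   3   6] [0.5506 0.1186 0.148 ] [0.5502 0.1182 0.148 ] 
yelplate [311 156  10  18  68] [ 0.5894 -0.0437  0.066 ] [ 0.5899 -0.0463  0.066 ] [[0.569, -0.033], [0.615, -0.042], [0.611, -0.06], [0.565, -0.051]]
yelplate [323 158  10  19  61] [ 0.5793 -0.081   0.066 ] [ 0.5819 -0.0804  0.066 ] [[0.562, -0.065], [0.607, -0.08], [0.602, -0.095], [0.557, -0.081]]
```

View pics/crop1.png

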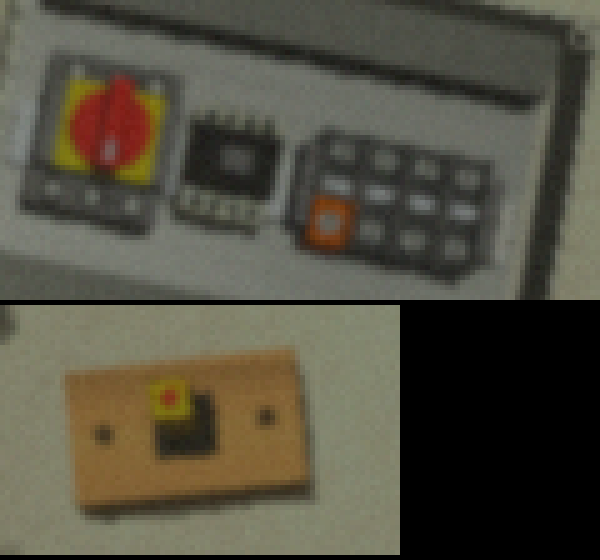

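Run:
```python
from h import *
print(togo([.588,-.062,.25],168))
```

```text
(array([-58.36, -47.95,  -1.96]), array([-0.00111396, -0.00025162, -0.05734856]))
```

Request:
{"api": "carry_out", "payload": {
  "rows": "0 0 0 -10 -8 -5 3.5;0 0 0 -20 -16 -5 3.5;0 0 0 -58.4 -48 -2 3.5;0 0 -0.057 -58.4 -48 -2 3.5;0 0 -0.057 -58.4 -48 -2 3.5;0 0 -0.057 -58.4 -48 -2 3.5;0 0 -0.057 -58.4 -48 -2 3.5;0 0 -0.057 -58.4 -48 -2 3.5;0 0 -0.057 -58.4 -48 -2 3.5;0 0 -0.057 -58.4 -48 -2 3.5;0 0 -0.057 -58.4 -48 -2 3.5;0 0 -0.057 -58.4 -48 -2 3.5"
}}

```text
time_s: 1.7
tcp_pos: [0.5828, -0.0555, 0.2504]
tcp_rot: [-180.0, -0.0, 168.0]
force: [-0.3, 0.4, 0.8]
opening: 0.407
```

Run:
```python
from h import *
im,c=grab('wrist','w1.png')
hsv=cv2.cvtColor(im,cv2.COLOR_RGB2HSV)
red=(cv2.inRange(hsv,(0,150,50),(5,255,255))|cv2.inRange(hsv,(172,150,50),(180,255,255)))
orn=cv2.inRange(hsv,(6,130,60),(17,255,255));yel=cv2.inRange(hsv,(20,120,60),(34,255,255))
for n,m,z in(('red',red,.08),('orn',orn,.045),('yel',yel,.066)):
    k,l,st,ce=cv2.connectedComponentsWithStats(m)
    for i in range(1,k):
        if st[i,4]>60: print(n,st[i],ce[i].round(1),at(c,*ce[i],z).round(4))
print(arm.get_state()['tcp_pos'],proj(c,[.588,-.062,.082]))
cv2.imwrite('pics/w1b.png',cv2.resize(im,None,fx=1.5,fy=1.5)[:,:,::-1])
```

```text
red [ 227  153   38   45 1041] [245.4 173.8] [ 0.5867 -0.0647  0.08  ]
orn [130 137  20  25 261] [138.5 147.9] [ 0.5409 -0.1785  0.045 ]
orn [230 151  37  31  99] [255.2 160.6] [ 0.5825 -0.0532  0.045 ]
yel [483  96  29  27 584] [496.6 108.6] [0.5753 0.2059 0.066 ]
yel [462 100   5  18  64] [464.  108.4] [0.5683 0.1707 0.066 ]
yel [223 149  47  44 594] [245.5 167.1] [ 0.5829 -0.064   0.066 ]
yel [ 394  196   59   56 2502] [423.2 224. ] [0.6898 0.1208 0.066 ]
[ 0.58593348 -0.06223645  0.24963014] (np.float64(248.15541794649388), np.float64(174.95795401060963))
```

View pics/w1b.png

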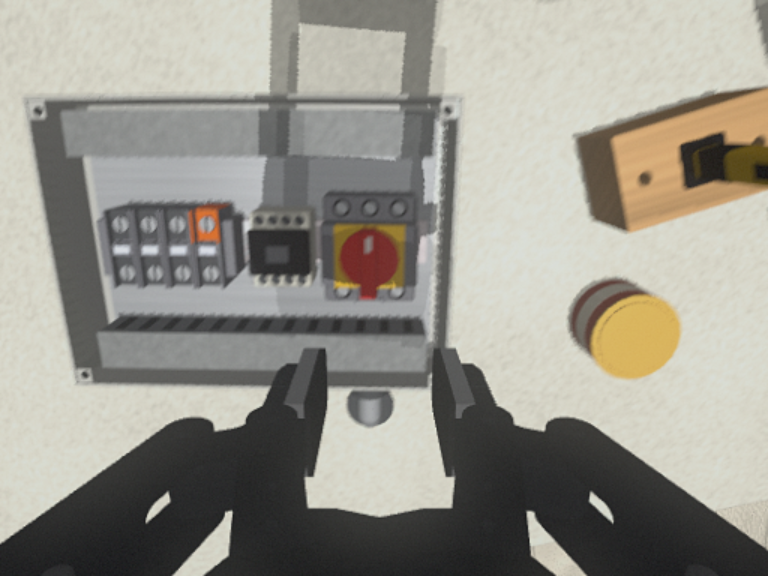

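The wrist view (1.5×) shows the red handle's disc centred at about (369,258), with the bar pointing along box x and the white dash at (368,243). The orange screw is at (206,224), and box corner screws are at (38,110), (450,108) and (84,375). I'll work out the box frame from those corners.

Run:
```python
from h import *
c=viewer.calibration('wrist')
P={k:at(c,u/1.5,v/1.5,z) for k,u,v,z in(('A',38,110,.06),('B',450,108,.06),('C',84,375,.06),('disc',369,258,.072),('screw',206,224,.0445),('dash',368,243,.092),('barfar',369,298,.092))}
for k in P: print(k,P[k].round(4))
ab=P['B']-P['A'];ac=P['C']-P['A'];y=np.degrees(np.arctan2(-ab[0],ab[1]));yx=np.degrees(np.arctan2(ac[1],ac[0]))
print(np.linalg.norm(ab),np.linalg.norm(ac),y,yx)
ctr=(P['B']+P['C'])/2; R=Ro.from_euler('z',np.radians((y+yx)/2))
for n,q in(('iso',[0,.088,0]),('screw',[-.019,-.0345,0])): print(n,(ctr+R.apply(q)).round(4))
print(togo([.587,-.0635,.25],168),arm.get_state()['tcp_pos'])
```

```text
A [ 0.4422 -0.2724  0.06  ]
B [0.5036 0.0027 0.06  ]
C [ 0.6389 -0.3186  0.06  ]
disc [ 0.5901 -0.0716  0.072 ]
screw [ 0.5451 -0.1878  0.0445]
dash [ 0.5754 -0.0685  0.092 ]
barfar [ 0.6124 -0.0761  0.092 ]
0.2818118326086587 0.202035526312475 -12.584301346903485 -13.223156977917151
iso [ 0.5909 -0.0722  0.06  ]
screw [ 0.5451 -0.1873  0.06  ]
(array([-0.13, -0.1 , -0.04]), array([-0.00439208,  0.00238915, -0.00486897])) [ 0.58593348 -0.06223645  0.24963014]
```

Run:
```python
from h import *
im,c=grab('wrist','w2.png')
hsv=cv2.cvtColor(im,cv2.COLOR_RGB2HSV)
red=(cv2.inRange(hsv,(0,150,50),(5,255,255))|cv2.inRange(hsv,(172,150,50),(180,255,255)))
orn=cv2.inRange(hsv,(6,130,60),(17,255,255))
for n,m,z in(('red',red,.078),('orn',orn,.0445)):
    k,l,st,ce=cv2.connectedComponentsWithStats(m)
    i=1+np.argmax(st[1:,4]); print(n,st[i],ce[i].round(1),at(c,*ce[i],z).round(4))
    x,y,w,h=st[i,:4]
    if n=='red': print('mid width',at(c,x+w/2-.5,y+h*.4,.072).round(4))
print(arm.get_state()['tcp_pos'],arm.get_state()['tcp_rot'])
print(togo([.5875,-.0645,.100],167.1))
```

```text
red [ 234  146   39   47 1182] [253.1 168.1] [ 0.5861 -0.0631  0.078 ]
mid width [ 0.5841 -0.0628  0.072 ]
orn [136 131  23  26 268] [145.1 142.2] [ 0.5393 -0.1766  0.0445]
[ 0.58397064 -0.05901994  0.24939449] [-1.79852918e+02 -1.36556983e-02  1.67676999e+02]
(array([-0.47, -0.42, 14.94]), array([-0.00256825, -0.00022541,  0.01007083]))
```

Request:
{"api": "carry_out", "payload": {
  "rows": "0 0 0.01 -0.3 -0.3 4 3.5;0 0 0.01 -0.3 -0.3 8 3.5;0 0 0.01 -0.3 -0.3 11 3.5;0 0 0.01 -0.3 -0.3 12 3.5;0 0 0.01 -0.3 -0.3 12 3.5;0 0 0.01 -0.3 -0.3 12 3.5;0 0 0.01 -0.3 -0.3 12 3.5"
}}

```text
time_s: 2.68
tcp_pos: [0.5871, -0.0631, 0.1309]
tcp_rot: [-179.8, 0.1, 167.1]
force: [-0.8, 0.1, -0.2]
opening: 0.406
```

Run:
```python
from h import *
for i in range(3):
    im,c=grab('wrist',f'w3_{i}.png'); s=arm.get_state();o=-np.array(c['R']).T@c['t'];print(np.round(s['tcp_pos'],4),np.round(s['tcp_rot'],2),o.round(4))
print([np.round(proj(c,[.5865,-.0625,z]),1) for z in(.072,.092)])
hsv=cv2.cvtColor(im,cv2.COLOR_RGB2HSV)
red=(cv2.inRange(hsv,(0,150,50),(5,255,255))|cv2.inRange(hsv,(172,150,50),(180,255,255)))
k,l,st,ce=cv2.connectedComponentsWithStats(red);i=1+np.argmax(st[1:,4]);print(st[i],ce[i],at(c,*ce[i],.078))
```

```text
[ 0.5869 -0.063   0.1307] [-1.7985e+02  1.1000e-01  1.6711e+02] [ 0.5146 -0.0464  0.2758]
[ 0.5867 -0.063   0.1304] [-1.7985e+02  8.0000e-02  1.6710e+02] [ 0.5145 -0.0464  0.2755]
[ 0.5866 -0.063   0.1302] [-1.7985e+02  6.0000e-02  1.6711e+02] [ 0.5144 -0.0464  0.2753]
[array([254.2, 205.2]), array([254.2, 216.1])]
[ 223  175   61   74 2911] [253.30814153 207.77258674] [ 0.58604509 -0.06298713  0.078     ]
```

View pics/w3_2.png

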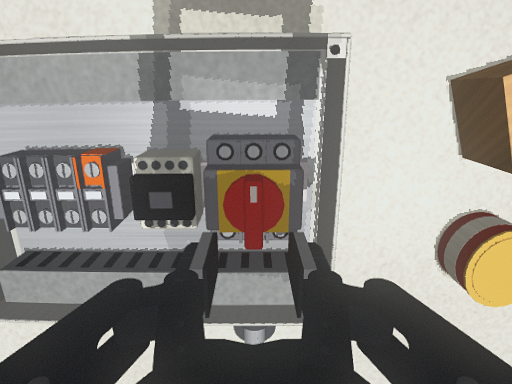

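The handle disc is centred at about (253,204), matching the predicted (254,205), and it lies midway between the fingers. I'll descend and close.

Request:
{"api": "carry_out", "payload": {
  "rows": "0 0 0 0 0 1.5 3.5;0 0 0 0 0 3 3.5;0 0 0 0 0 3 3.5;0 0 0 0 0 3 2;0 0 0 0 0 3 0.5;0 0 0 0 0 3 0.5;0 0 0 0 0 3 0.5;0 0 0 0 0 3 0.5;0 0 0 0 0 3 0.5;0 0 0 0 0 3 0.5"
}}

```text
time_s: 4.08
tcp_pos: [0.5866, -0.0631, 0.1002]
tcp_rot: [-179.8, 0.1, 167.1]
force: [0.0, 0.2, 0.2]
opening: 0.056
```

Run:
```python
from h import *
im,c=grab('wrist','w4.png');sc,_=grab('scene')
print(arm.tcp_to_tips)
o=np.zeros((384,800,3),np.uint8);o[:,:400]=im[:,60:460];o[:300,400:]=cv2.resize(sc[170:290,110:270],(400,300));cv2.imwrite('pics/w4b.png',o[:,:,::-1])
```

```text
0.025
```

View pics/w4b.png

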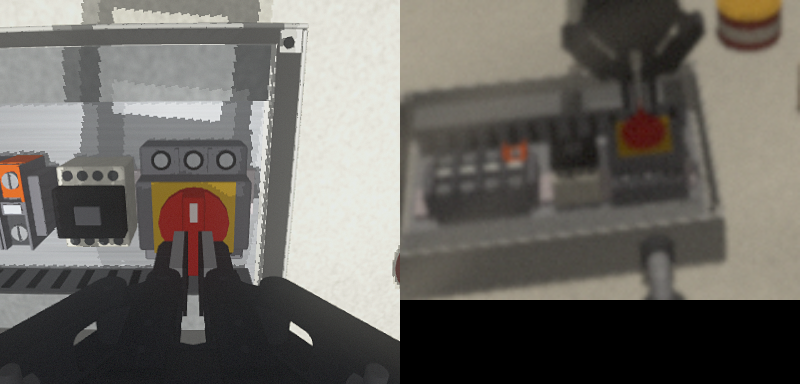

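Run:
```python
from h import *
s=arm.get_state();c=viewer.calibration('wrist');R=Ro.from_euler('xyz',s['tcp_rot'],degrees=True)
print(s['tcp_pos'],s['opening'],s['time_s'],np.round(s['wrist_torque'],2))
for z in(0,.006,.015,.025):
  for x in(.011,-.011):
    print(z,x,[np.round(np.array(proj(c,s['tcp_pos']+R.apply([x,y,z])))-[60,0],1) for y in(-.006,.006,-.0025,.0025)])
for z in (.072,.092): print(z,np.round(np.array(proj(c,[.5867,-.0628,z]))-[60,0],1))
im=cv2.imread('pics/w4.png')[190:290,220:290];cv2.imwrite('pics/w4c.png',cv2.resize(im,None,fx=6,fy=6,interpolation=cv2.INTER_CUBIC))
```

```text
[ 0.586587  -0.0630909  0.100198 ] 0.05649177011224034 4.175 [-0.04 -0.03 -0.01]
0 0.011 [array([181.3, 225.2]), array([205.5, 225.2]), array([188.4, 225.2]), array([198.4, 225.2])]
0 -0.011 [array([181.8, 264.2]), array([204.9, 264.3]), array([188.5, 264.3]), array([198.1, 264.3])]
0.006 0.011 [array([181.7, 220.5]), array([205. , 220.6]), array([188.5, 220.5]), array([198.2, 220.5])]
0.006 -0.011 [array([182.1, 258.5]), array([204.5, 258.5]), array([188.6, 258.5]), array([198. , 258.5])]
0.015 0.011 [array([182.3, 214.1]), array([204.4, 214.1]), array([188.7, 214.1]), array([198. , 214.1])]
0.015 -0.011 [array([182.6, 250.5]), array([203.9, 250.5]), array([188.9, 250.5]), array([197.7, 250.5])]
0.025 0.011 [array([182.9, 207.7]), array([203.8, 207.7]), array([189. , 207.7]), array([197.7, 207.7])]
0.025 -0.011 [array([183.2, 242.5]), array([203.4, 242.5]), array([189.1, 242.5]), array([197.5, 242.5])]
0.072 [193.9 223.3]
0.092 [194.  238.1]
```

View pics/w4c.png

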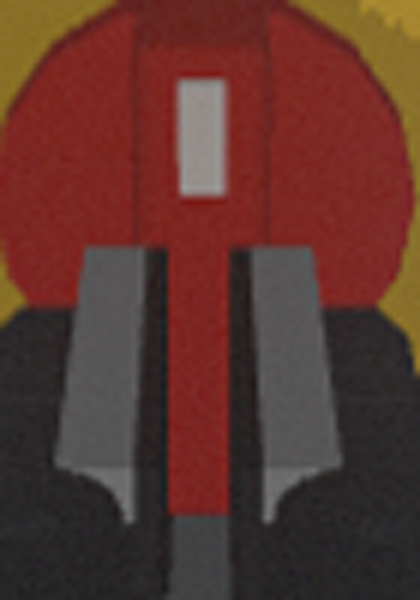

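The fingers shut above the bar without gripping it: the opening is 5 mm and the bar passes beneath the pads. So the tips are at or above 92 mm with the TCP at 100 mm, less far ahead than stated. Going 14 mm lower still clears the base, so I'll open, go down while watching the force, and close.

Request:
{"api": "carry_out", "payload": {
  "rows": "0 0 0 0 0 0 2.5;0 0 0 0 0 0 2.5;0 0 0 0 0 0 2.5;0 0 0 0 0 0.5 2.5;0 0 0 0 0 1 2.5;0 0 0 0 0 1.4 2.5;0 0 0 0 0 1.4 2.5;0 0 0 0 0 1.4 2.5"
}}

```text
time_s: 5.18
tcp_pos: [0.5866, -0.0631, 0.0862]
tcp_rot: [-179.8, 0.1, 167.1]
force: [0.2, 0.4, 0.6]
opening: 0.295
```

Request:
{"api": "carry_out", "payload": {
  "rows": "0 0 0 0 0 0 0.6;0 0 0 0 0 0 0.6;0 0 0 0 0 0 0.6;0 0 0 0 0 0 0.6;0 0 0 0 0 0 0.6;0 0 0 0 0 0 0.6"
}}

```text
time_s: 5.92
tcp_pos: [0.5869, -0.0629, 0.0866]
tcp_rot: [-179.9, 0.1, 167.1]
force: [-0.7, 3.9, 5.0]
opening: 0.111
```

Run:
```python
from h import *
im,c=grab('wrist','w5.png');s=arm.get_state();print(s['tcp_pos'],s['opening'],np.round(s['force'],1),np.round(s['wrist_torque'],2))
cv2.imwrite('pics/w5c.png',cv2.resize(im[150:290,190:320],None,fx=4,fy=4,interpolation=3)[:,:,::-1])
```

```text
[ 0.58689057 -0.06288315  0.0866145 ] 0.11112561387826668 [-1.2  4.9  6. ] [0.65 0.18 0.06]
```

View pics/w5c.png

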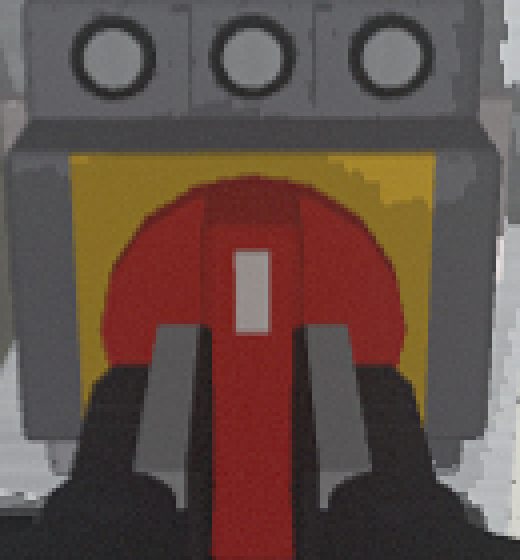

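The pads at (212–293, 325+) now straddle the bar at (205–300), but the 9.5 mm opening and upward force suggest they pinch only its upper edge. I'll open, go 5 mm deeper and re-grip.

Request:
{"api": "carry_out", "payload": {
  "rows": "0 0 0 0 0 0 2.5;0 0 0 0 0 0 2.5;0 0 0 0 0 0.2 2.5;0 0 0 0 0 0.5 2.5;0 0 0 0 0 0.5 2.5;0 0 0 0 0 0.5 2.5"
}}

```text
time_s: 6.72
tcp_pos: [0.5869, -0.0629, 0.0815]
tcp_rot: [-179.9, 0.1, 167.1]
force: [0.8, -0.4, 0.1]
opening: 0.294
```

Request:
{"api": "carry_out", "payload": {
  "rows": "0 0 0 0 0 0 0.6;0 0 0 0 0 0 0.6;0 0 0 0 0 0 0.6;0 0 0 0 0 0 0.6;0 0 0 0 0 0 0.6;0 0 0 0 0 0 0.6"
}}

```text
time_s: 7.48
tcp_pos: [0.587, -0.0628, 0.0818]
tcp_rot: [-179.9, 0.1, 167.1]
force: [-0.4, 2.7, 4.8]
opening: 0.12
```

Run:
```python
from h import *
im,c=grab('wrist','w6.png');s=arm.get_state();print(s['tcp_pos'],s['opening'],np.round(s['force'],1),np.round(s['wrist_torque'],2))
```

```text
[ 0.58700294 -0.06284619  0.08181756] 0.11694551887592582 [-0.6  2.7  5.4] [0.34 0.26 0.13]
```

Request:
{"api": "carry_out", "payload": {
  "rows": "0 0 -0.1 0 0 0 0.4;0 0 -0.2 0 0 0 0.4;0 0 -0.3 0 0 0 0.4;0 0 -0.4 0 0 0 0.4;0 0 -0.4 0 0 0 0.4"
}}

```text
time_s: 8.15
tcp_pos: [0.5871, -0.0624, 0.0819]
tcp_rot: [-179.9, 0.1, -170.0]
force: [0.7, 3.0, 2.9]
opening: 0.116
```

Run:
```python
from h import *
im,c=grab('wrist','w7.png');s=arm.get_state();print(s['tcp_pos'],s['tcp_rot'],s['opening'],np.round(s['force'],1),np.round(s['wrist_torque'],2))
a=cv2.imread('pics/w6.png')[150:290,180:330];b=cv2.imread('pics/w7.png')[150:290,180:330]
cv2.imwrite('pics/w7c.png',cv2.resize(np.hstack([a,b]),None,fx=2.6,fy=2.6,interpolation=3))
```

```text
[ 0.58713939 -0.06245194  0.0818534 ] [-1.79884025e+02  6.60481710e-02 -1.70107465e+02] 0.1152653345635235 [0.2 3.6 3.3] [ 0.66  0.16 -0.17]
```

View pics/w7c.png

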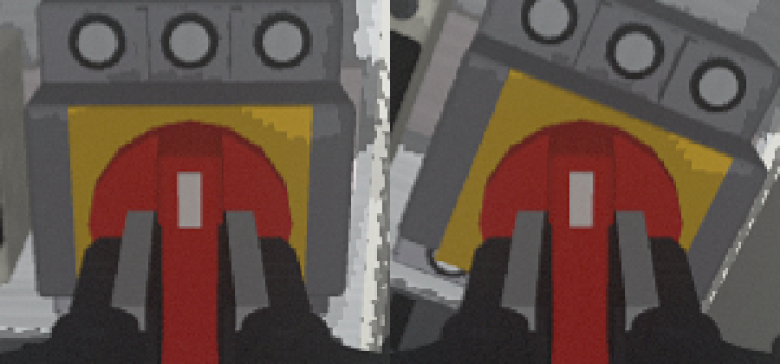

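The handle turned with the gripper by about 23°, and the dash stayed in line with the pads. I'll finish the quarter turn.

Request:
{"api": "carry_out", "payload": {
  "rows": "0 0 -0.12 0 0 0 0.4;0 0 -0.24 0 0 0 0.4;0 0 -0.36 0 0 0 0.4;0 0 -0.48 0 0 0 0.4;0 0 -0.6 0 0 0 0.4;0 0 -0.72 0 0 0 0.4;0 0 -0.84 0 0 0 0.4;0 0 -0.96 0 0 0 0.4;0 0 -1.08 0 0 0 0.4;0 0 -1.15 0 0 0 0.4;0 0 -1.15 0 0 0 0.4"
}}

```text
time_s: 9.57
tcp_pos: [0.5876, -0.0575, 0.0815]
tcp_rot: [180.0, -2.7, -105.7]
force: [-16.9, -37.3, 10.3]
opening: 0.12
```

Request:
{"api": "carry_out", "payload": {
  "rows": "0 0 0 0 0 0 3;0 0 0 0 0 0 3;0 0 0 0 0 0 3;0 0 0 0 0 0 3;0 0 0 0 0 -4 3;0 0 0 0 0 -10 3;0 0 0 0 0 -16 3;0 0 0 0 0 -16 3;0 0 0 0 0 -16 3"
}}

```text
time_s: 10.7
tcp_pos: [0.5896, -0.0497, 0.241]
tcp_rot: [180.0, -2.7, -105.7]
force: [0.2, 0.0, -1.1]
opening: 0.348
```

Run:
```python
from h import *
im,c=grab('wrist','w8.png');im,c=grab('wrist','w8.png');s=arm.get_state();print(s['tcp_pos'],s['tcp_rot'],s['opening'],np.round(s['force'],1),np.round(s['joint_positions'],1))
hsv=cv2.cvtColor(im,cv2.COLOR_RGB2HSV)
red=(cv2.inRange(hsv,(0,150,50),(5,255,255))|cv2.inRange(hsv,(172,150,50),(180,255,255)))
orn=cv2.inRange(hsv,(6,130,60),(17,255,255))
for n,m,z in(('red',red,.078),('orn',orn,.0445)):
    k,l,st,ce=cv2.connectedComponentsWithStats(m)
    if k>1:
        i=1+np.argmax(st[1:,4]); print(n,st[i],ce[i].round(1),at(c,*ce[i],z).round(4))
cv2.imwrite('pics/w8c.png',cv2.resize(im,None,fx=1.5,fy=1.5)[:,:,::-1])
```

```text
[ 0.58871951 -0.04969483  0.2393016 ] [ 179.76079379   -2.67547783 -105.69222671] 0.3478913236111762 [ 0.  -0.7 -0.1] [ -14.9   12.5   88.6   -2.7   79.2 -178.6]
red [ 232  143   40   48 1273] [251.7 165.5] [ 0.586  -0.0627  0.078 ]
orn [252  30  24  20 315] [262.7  40.2] [ 0.5421 -0.1779  0.0445]
```

View pics/w8c.png

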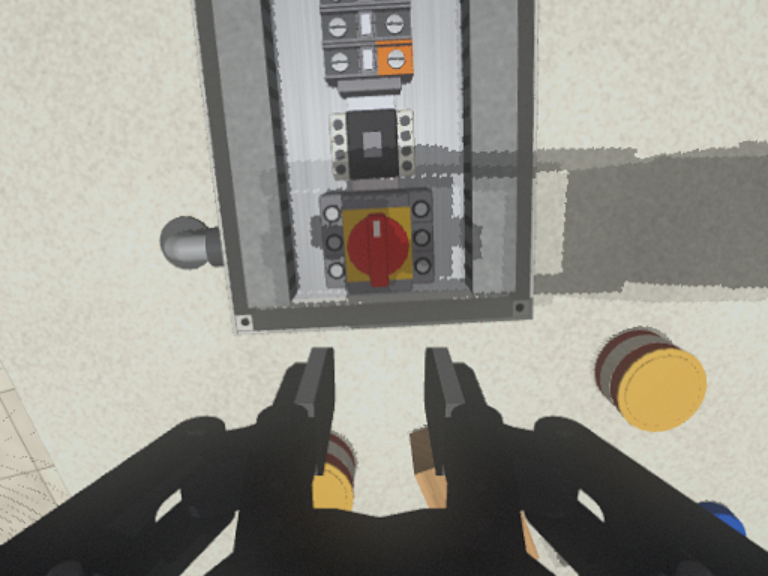

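The isolator is now OFF: at 1.5× the bar runs from (376,225) to (379,287), along the box's long side. Its red centre still reads (0.586, −0.063) from this different camera side, so the calibration holds. Next I'll hover over the tester.

Run:
```python
from h import *
print(togo([.567,.18,.265],-173.5))
```

```text
(array([-21.38,   8.32,  -3.54]), array([-0.02395586, -0.04358321,  1.18314401]))
```

Request:
{"api": "carry_out", "payload": {
  "rows": "0 0 0 0 0 -2.5 5;-0.004 -0.008 0.2 -4 1.6 -3 5;-0.008 -0.015 0.4 -9 3 -3.5 5;-0.012 -0.022 0.6 -14 5 -3.5 5;-0.016 -0.03 0.8 -18 7 -3.5 5;-0.02 -0.036 1 -21.4 8.3 -3.5 5;-0.024 -0.044 1.183 -21.4 8.3 -3.5 5;-0.024 -0.044 1.183 -21.4 8.3 -3.5 5;-0.024 -0.044 1.183 -21.4 8.3 -3.5 5;-0.024 -0.044 1.183 -21.4 8.3 -3.5 5;-0.024 -0.044 1.183 -21.4 8.3 -3.5 5"
}}

```text
time_s: 12.18
tcp_pos: [0.5671, 0.1799, 0.2642]
tcp_rot: [180.0, -0.0, -173.5]
force: [0.7, 0.0, 0.2]
opening: 0.583
```

Run:
```python
from h import *
for i in range(3): im,c=grab('wrist','w9.png')
s=arm.get_state();print(s['tcp_pos'],s['tcp_rot'],s['opening'],np.round(s['joint_positions'],1))
hsv=cv2.cvtColor(im,cv2.COLOR_RGB2HSV)
wood=cv2.inRange(hsv,(8,80,90),(19,200,255));yel=cv2.inRange(hsv,(20,120,40),(34,255,255));red=(cv2.inRange(hsv,(0,150,50),(5,255,255))|cv2.inRange(hsv,(172,150,50),(180,255,255)))
for n,m,z in(('wood',wood,.06),('yel',yel,.148),('red',red,.1505)):
    k,l,st,ce=cv2.connectedComponentsWithStats(m)
    for i in range(1,k):
        if st[i,4]>(25): print(n,st[i],ce[i].round(1),at(c,*ce[i],z).round(4))
cv2.imwrite('pics/w9c.png',cv2.resize(im,None,fx=1.5,fy=1.5)[:,:,::-1])
```

```text
[0.56724432 0.17998721 0.26456623] [ 1.79986498e+02  1.29729302e-02 -1.73487076e+02] 0.5816099351035654 [  6.2  11.4  86.9   0.   81.7 -90.3]
wood [ 199  130  109   63 5297] [252.9 158.8] [0.564  0.1793 0.06  ]
wood [248 179  11  11  30] [252.5 184.1] [0.5935 0.1823 0.06  ]
yel [ 186    0   59   31 1373] [214.6  12.9] [0.4388 0.136  0.148 ]
yel [ 380   76   82   47 2912] [419.7  98.8] [0.4814 0.3057 0.148 ]
yel [ 17 129  45  52 546] [ 45.3 152.1] [5.603e-01 3.000e-04 1.480e-01]
yel [242 160  23  34 616] [252.9 176.2] [0.5614 0.179  0.148 ]
yel [ 14 165   9   6  27] [ 17.3 167.3] [ 0.5766 -0.0262  0.148 ]
yel [ 191  231   42   51 1294] [214.5 255.9] [0.6412 0.1524 0.148 ]
yel [ 356  246   57   45 1371] [379.1 268.1] [0.6368 0.3082 0.148 ]
red [ 456   55   27   84 1631] [469.7  94.9] [0.473  0.3449 0.1505]
red [435  90  20  20 296] [444.7  99.6] [0.4793 0.3251 0.1505]
red [   0  138   54   38 1153] [ 29.7 155.9] [ 0.5644 -0.0122  0.1505]
```

View pics/w9c.png

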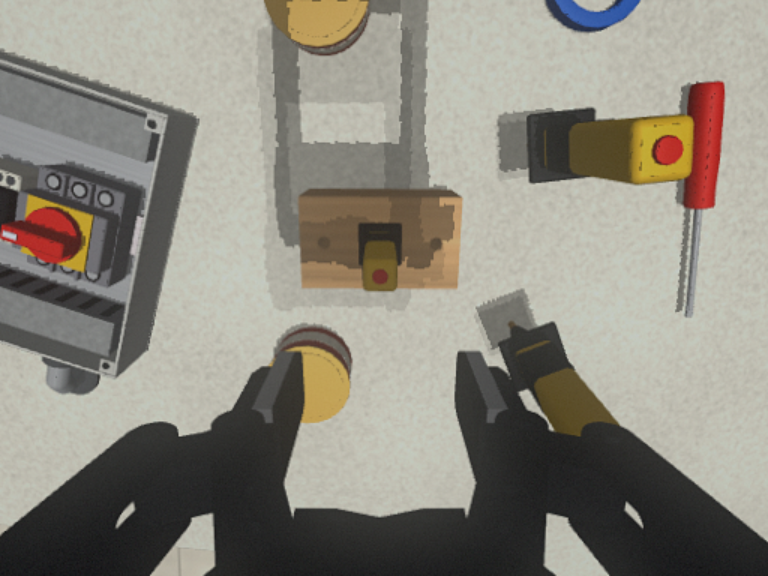

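The tester's lamp is at 1.5× (380,276) and the stand's top face is centred at (380,244), square to the image. One look-alike stands near (535,355), so I'll check its clearance before descending.

Run:
```python
from h import *
c=viewer.calibration('wrist')
f=lambda u,v,z:at(c,u/1.5,v/1.5,z).round(4)
print('lamp',at(c,252.5,184.1,.1505),f(380,276,.1505),'guard',f(380,242,.064),'stand',f(380,244,.06))
print('stand ends',f(300,288,.06),f(460,288,.06),f(302,200,.06),f(461,200,.06))
print('look2 tip',f(510,322,0),'guard',f(540,350,.06),'low handle',f(565,375,.07))
print('pred',np.array(proj(c,[.5665,.18,.1505]))*1.5)
s,cs=viewer.grab_frame('top'),viewer.calibration('top')
print('look2 top cam: top',at(cs,166,133,.19),at(cs,178,152,.07))
```

```text
lamp [0.56769584 0.17943042 0.1505    ] [0.5675 0.1801 0.1505] guard [0.5661 0.1801 0.064 ] stand [0.5685 0.1804 0.06  ]
stand ends [0.6101 0.1228 0.06  ] [0.5958 0.2459 0.06  ] [0.5423 0.1197 0.06  ] [0.5289 0.2356 0.06  ]
look2 tip [0.6408 0.3106 0.    ] guard [0.6405 0.3194 0.06  ] low handle [0.6556 0.3402 0.07  ]
pred [379.98658744 274.2511029 ]
look2 top cam: top [0.64509507 0.31025843 0.19      ] [0.62433559 0.30454109 0.07      ]
```

Request:
{"api": "carry_out", "payload": {
  "rows": "0 0 0 0 0 5 5;0 0 0 0 0 10 5;0 0 0 0 0 12.5 5;0 0 0 0 0 13.5 5;0 0 0 0 0 14.5 5;0 0 0 0 0 14.5 5;0 0 0 0 0 14.5 5;0 0 0 0 0 14.5 5"
}}

```text
time_s: 13.38
tcp_pos: [0.5679, 0.1802, 0.1206]
tcp_rot: [180.0, 0.1, -173.5]
force: [-0.2, 0.6, -1.1]
opening: 0.581
```

Request:
{"api": "carry_out", "payload": {
  "rows": "0 0 0 0 0 0 3;0 0 0 0 0 0 1.2;0 0 0 0 0 0 1.2;0 0 0 0 0 0 1.2;0 0 0 0 0 0 1.2;0 0 0 0 0 0 1.2;0 0 0 0 0 0 1.2;0 0 0 0 0 0 1.2"
}}

```text
time_s: 14.38
tcp_pos: [0.5684, 0.1803, 0.1213]
tcp_rot: [180.0, 0.2, -173.5]
force: [0.2, 0.5, 5.6]
opening: 0.226
```

Run:
```python
from h import *
im,c=grab('wrist','w10.png')
s=arm.get_state();print(s['time_s'],s['tcp_pos'],s['tcp_rot'],s['opening'],np.round(s['force'],1),np.round(s['wrist_torque'],2))
cv2.imwrite('pics/w10c.png',cv2.resize(im[110:384,130:390],None,fx=2,fy=2,interpolation=3)[:,:,::-1])
```

```text
14.425 [0.56843107 0.18027985 0.12126569] [ 179.97975156    0.18899704 -173.48536788] 0.22006007901611888 [-0.1  1.1  5.5] [ 0.01  0.04 -0.04]
```

View pics/w10c.png

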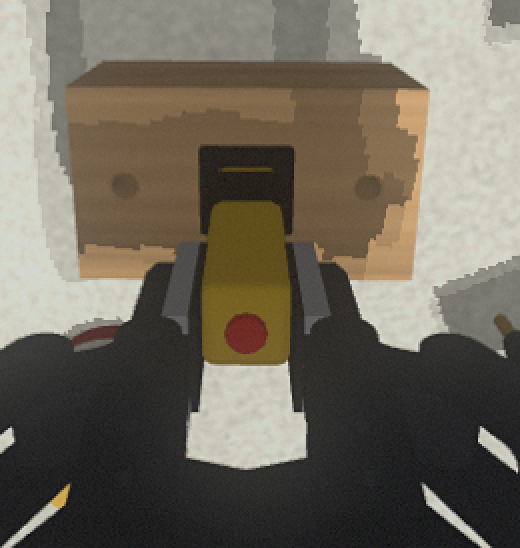

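The tester is gripped centrally: the yellow handle sits between the pads, with the lamp at crop (246,333). I'll lift it straight up.

Request:
{"api": "carry_out", "payload": {
  "rows": "0 0 0 0 0 -1 1;0 0 0 0 0 -2.5 1;0 0 0 0 0 -4.5 1;0 0 0 0 0 -6.5 1;0 0 0 0 0 -8.5 1;0 0 0 0 0 -10.5 1;0 0 0 0 0 -12 1;0 0 0 0 0 -12 1;0 0 0 0 0 -12 1;0 0 0 0 0 -12 1"
}}

```text
time_s: 15.68
tcp_pos: [0.5674, 0.1801, 0.2401]
tcp_rot: [180.0, 0.1, -173.5]
force: [0.1, 0.5, -1.1]
opening: 0.223
```

Run:
```python
from h import *
im,c=grab('wrist','w11.png')
s=arm.get_state();print(s['time_s'],s['tcp_pos'],s['tcp_rot'],s['opening'],np.round(s['force'],1))
for f in('w10','w11'):
    h=cv2.cvtColor(cv2.imread(f'pics/{f}.png'),cv2.COLOR_BGR2HSV)[240:310,225:285]
    m=cv2.inRange(h,(0,120,50),(10,255,255))|cv2.inRange(h,(170,120,50),(180,255,255))
    k,l,st,ce=cv2.connectedComponentsWithStats(m);i=1+np.argmax(st[1:,4]);p=ce[i]+[225,240];print(f,st[i],p)
R=Ro.from_euler('xyz',s['tcp_rot'],degrees=True)
L=at(c,*p,s['tcp_pos'][2]+.1505-.1213);print('lamp tool frame',R.inv().apply(L-s['tcp_pos']))
S=np.array([.5400,-.1775]);print(togo([S[0],S[1],.24],-173.5))
a,_=grab('scene');b,_=grab('top')
o=np.zeros((400,800,3),np.uint8);o[:,:400]=cv2.resize(a[60:220,210:370],(400,400));o[:,400:]=cv2.resize(b[120:220,300:400],(400,400));cv2.imwrite('pics/s11.png',o[:,:,::-1])
```

```text
15.725 [0.5675339  0.18012495 0.24023629] [ 1.79979164e+02  8.53575157e-02 -1.73486801e+02] 0.21792168584811475 [-0.1 -0.7 -0.4]
w10 [ 18  27  21  20 328] [252.58231707 276.44817073]
w11 [ 18  27  21  20 330] [252.57575758 276.48787879]
lamp tool frame [ 0.00059878 -0.00041315 -0.02920108]
(array([  6.79, -35.22,   0.  ]), array([0.00036383, 0.00148973, 0.00023063]))
```

No slip: the lamp pixel is unchanged, with the tester centred to under 1 mm. The picture allowance is used up, so I'll go on by numbers. Next I'll move above the marked screw.

Request:
{"api": "carry_out", "payload": {
  "rows": "0 0 0 1 -5 0 1;0 0 0 2 -10 0 1;0 0 0 3 -15 0 1;0 0 0 4 -20 0 1;0 0 0 5 -25 0 1;0 0 0 6 -30 0 1;0 0 0 6.8 -34 0 1;0 0 0 6.8 -35.2 0 1;0 0 0 6.8 -35.2 2 1;0 0 0 6.8 -35.2 4 1;0 0 0 6.8 -35.2 4 1;0 0 0 6.8 -35.2 4 1"
}}

```text
time_s: 17.32
tcp_pos: [0.5407, -0.1768, 0.201]
tcp_rot: [180.0, 0.2, -173.4]
force: [-0.4, 0.1, -1.3]
opening: 0.222
```

Run:
```python
from h import *
for i in range(3): im,c=grab('wrist','w12.png')
s=arm.get_state();print(s['time_s'],s['tcp_pos'],s['tcp_rot'],s['opening'],np.round(s['force'],1))
h=cv2.cvtColor(im,cv2.COLOR_RGB2HSV);p=np.array(proj(c,[.5405,-.178,.0445]));print('pred',p)
m=cv2.inRange(h,(5,120,50),(17,255,255));mm=np.zeros_like(m);u,v=p.astype(int);mm[v-35:v+35,u-35:u+35]=m[v-35:v+35,u-35:u+35]
k,l,st,ce=cv2.connectedComponentsWithStats(mm);i=1+np.argmax(st[1:,4]);print('orange',st[i],at(c,*ce[i],.0445))
x,y,w,hh=st[i,:4]
cn,hi=cv2.findContours((l==i).astype(np.uint8),cv2.RETR_CCOMP,cv2.CHAIN_APPROX_NONE)
for q,g in zip(cn,hi[0]):
    if g[3]>=0 and len(q)>8:
        (cx,cy),r=cv2.minEnclosingCircle(q);print('hole',cx,cy,r,at(c,cx,cy,.0445),'rad mm',r/c['fx']*(.339-.0445)*1000)
for r in range(y-2,y+hh+2): print(''.join('#' if l[r,j]==i else ('o' if im[r,j].mean()>110 else '.') for j in range(x-4,x+w+4)))
k=cv2.connectedComponentsWithStats(cv2.inRange(h[240:310,225:285],(0,120,50),(10,255,255)));j=1+np.argmax(k[2][1:,4]);print('lamp',k[3][j]+[225,240])
```

```text
17.475 [ 0.5408333  -0.17728679  0.2013722 ] [-179.96283953    0.19884954 -173.45984647] 0.2215062119925515 [-0.2  0.1 -1.3]
pred [252.57995637 170.63712041]
orange [238 152  28  31 469] [ 0.5380734 -0.178426   0.0445   ]
hole 251.5 171.0 7.159010887145996 [ 0.54098663 -0.17901168  0.0445    ] rad mm 6.67569799916292
......................oooooooooooooo
......................oooooooooooooo
.............##.........oooooooooooo
.............#####......oooooooooooo
.............#######.......ooooooooo
.............###########...ooooooooo
.............##############...oooooo
..............################oooooo
..............###.#############ooooo
...........#########.##########.oooo
...........############.#######.oooo
...........####################.oooo
.o........###################.##ooo.
..........####################..ooo.
..........####################......
.........#######....##########.#...o
.........######.......#######.##....
........######.........######.##....
........#####...........########....
........#####....o......####.##.....
.......######...........#######.....
.......#####............#######.....
.......#####............###.##......
......#######...........######......
......#######...........##.###......
......########.........###.##.......
.....##########.......#######.......
.....#############..#####.##........
.....####################.##........
....########################........
....##..################.##........o
....##.....################........o
.....#........#############.........
....................................
....................................
lamp [252.59214502 276.45619335]
```

The screw is found as a round hole in the orange at (251.5,171), which gives (0.5410, −0.1790) with a plausible radius. I'll correct by about 1.3 mm and descend.

Request:
{"api": "carry_out", "payload": {
  "rows": "0 0 0 -0.06 -0.13 1 1;0 0 0 -0.06 -0.13 2 1;0 0 0 -0.06 -0.13 3 1;0 0 0 -0.06 -0.13 3.8 1;0 0 0 -0.06 -0.13 4.3 1;0 0 0 -0.06 -0.13 4.4 1;0 0 0 -0.06 -0.13 4.4 1;0 0 0 -0.06 -0.13 4.4 1"
}}

```text
time_s: 18.48
tcp_pos: [0.542, -0.1787, 0.1578]
tcp_rot: [-179.9, 0.2, -173.5]
force: [-0.1, 0.1, -0.1]
opening: 0.223
```

```bash
cat > st.py <<'E'
from h import *
for i in range(4):
    im,c=grab('wrist','wl.png');s=arm.get_state();print(s['time_s'],np.round(s['tcp_pos'],4),np.round(s['force'],2),np.round(s['opening'],3),np.round(s['wrist_torque'],2))
h=cv2.cvtColor(im,cv2.COLOR_RGB2HSV)
k=cv2.connectedComponentsWithStats(cv2.inRange(h[240:310,225:285],(0,120,50),(10,255,255)));j=1+np.argmax(k[2][1:,4]);print('lamp',k[3][j]+[225,240])
m=cv2.inRange(h,(5,120,50),(17,255,255));p=np.array(proj(c,[.541,-.179,.0445]));print(p,[np.round(x,1) for x in cv2.connectedComponentsWithStats(m)[3][1:6]])
E
python3 st.py
```

```text
18.525 [ 0.542  -0.1786  0.1578] [ 0.36  0.39 -0.32] 0.227 [-0.03 -0.01 -0.01]
18.575 [ 0.5419 -0.1786  0.1577] [ 0.19 -0.99  0.  ] 0.223 [ 0.01 -0.04 -0.  ]
18.625 [ 0.5419 -0.1786  0.1577] [ 0.06 -0.15 -0.01] 0.219 [-0.   -0.01 -0.04]
18.675 [ 0.5418 -0.1786  0.1576] [-1.17 -0.29 -1.39] 0.222 [-0.04 -0.07  0.02]
lamp [252.66257669 276.43251534]
[253.04125093 182.40588458] [array([256. , 171.6]), array([379.5, 235. ]), array([387., 234.]), array([395., 235.]), array([374., 237.])]
```

Request:
{"api": "carry_out", "payload": {
  "rows": "0 0 0 0 0 0.2 1;0 0 0 0 0 0.3 1;0 0 0 0 0 0.4 1;0 0 0 0 0 0.5 1;0 0 0 0 0 0.6 1;0 0 0 0 0 0.6 1;0 0 0 0 0 0.6 1"
}}

```text
time_s: 19.55
tcp_pos: [0.5419, -0.1786, 0.1518]
tcp_rot: [-179.9, 0.2, -173.5]
force: [-0.6, 0.5, 0.2]
opening: 0.222
```

```bash
python3 st.py; python3 st.py | grep 0.1
```

```text
19.6 [ 0.5419 -0.1786  0.1517] [-0.2  -0.47  0.96] 0.223 [0.09 0.12 0.02]
19.65 [ 0.5419 -0.1786  0.1517] [-0.75  0.76  1.43] 0.222 [ 0.12  0.09 -0.02]
19.7 [ 0.5419 -0.1786  0.1517] [-0.31  0.79  0.81] 0.221 [ 0.09  0.08 -0.01]
19.75 [ 0.5419 -0.1786  0.1517] [-0.22  0.15  1.17] 0.224 [0.05 0.09 0.04]
lamp [252.59633028 276.5382263 ]
[253.0370641  184.34543668] [array([256.2, 172.6]), array([389., 237.]), array([379.5, 239. ]), array([383.5, 238. ]), array([397., 238.])]
19.8 [ 0.5419 -0.1786  0.1517] [0.01 0.08 1.44] 0.223 [ 0.05  0.1  -0.02]
19.85 [ 0.5419 -0.1786  0.1517] [-0.16  0.99  0.75] 0.227 [0.08 0.09 0.03]
19.9 [ 0.5419 -0.1786  0.1516] [-0.75  0.57  1.9 ] 0.225 [0.08 0.12 0.02]
19.95 [ 0.5419 -0.1786  0.1516] [ 0.21 -0.52  0.94] 0.224 [ 0.05  0.12 -0.05]
[253.03189011 184.38076966] [array([256.2, 172.6]), array([389., 237.]), array([379.5, 239. ]), array([383.5, 238. ]), array([397.5, 238.2])]
```

Contact is at the expected height: about 2.2 N, or roughly 2 mm of pin travel. I'll press 1.9 mm further.

Request:
{"api": "carry_out", "payload": {
  "rows": "0 0 0 0 0 0.1 1;0 0 0 0 0 0.19 1;0 0 0 0 0 0.19 1;0 0 0 0 0 0.19 1;0 0 0 0 0 0.19 1"
}}

```text
time_s: 20.58
tcp_pos: [0.542, -0.1786, 0.1498]
tcp_rot: [-179.9, 0.2, -173.5]
force: [-0.6, 0.7, 2.6]
opening: 0.222
```

```bash
python3 st.py; python3 st.py | grep 0.1
python3 - <<'E'
from h import *
im,c=grab('top');h=cv2.cvtColor(im,cv2.COLOR_RGB2HSV)
m=cv2.inRange(h,(0,150,80),(6,255,255))|cv2.inRange(h,(172,150,80),(180,255,255))
print('iso red',cv2.boundingRect(cv2.findNonZero(m[140:190,300:345])))
E
```

```text
20.625 [ 0.5419 -0.1786  0.1498] [0.1  1.02 1.4 ] 0.222 [ 0.12  0.17 -0.01]
20.675 [ 0.5419 -0.1786  0.1498] [-0.84  0.66  1.73] 0.218 [0.12 0.19 0.02]
20.725 [ 0.5419 -0.1786  0.1498] [-0.22  0.75  1.86] 0.223 [0.14 0.14 0.02]
20.775 [ 0.5419 -0.1786  0.1498] [-0.74  0.97  1.64] 0.22 [0.09 0.14 0.03]
lamp [252.62195122 276.47256098]
[253.05943666 184.97206645] [array([255.7, 172.6]), array([268.7, 180.2]), array([384.5, 239. ]), array([390., 238.]), array([398., 239.])]
20.825 [ 0.5419 -0.1786  0.1498] [-0.08  0.21  2.06] 0.22 [ 0.08  0.15 -0.04]
20.875 [ 0.5419 -0.1786  0.1498] [-0.83  0.42  2.65] 0.22 [ 0.15  0.13 -0.02]
20.925 [ 0.5419 -0.1786  0.1498] [-0.23  0.14  1.9 ] 0.222 [0.13 0.14 0.03]
20.975 [ 0.5419 -0.1786  0.1497] [-0.4   1.58  1.93] 0.221 [0.12 0.11 0.  ]
iso red (14, 18, 17, 15)
```

```bash
python3 -c "
from rig import arm
print(arm.finish_job())"
```

```text
the job is handed in; nothing more can be done
None
```

I turned the isolator to OFF first. Then I drew the smallest tester from its stand and pressed it upright on the orange-marked screw, where the gripper still holds it. The job was handed in at about 21 s of the 58 s allowed.

**Last checks**
- **Pin travel:** the height puts the pin about 4.0 mm in. The force rise of about 3.1 N suggests 3.5–3.8 mm, so it is about half way.
- **Position on the screw:** contact came at the expected screw height, not the 4 mm higher ribs. The tester's axis measured within about 1 mm of the screw's centre.
- **Grip:** the lamp's place in the wrist picture did not change from grasp to finish, so the tester did not slip.
- **Isolator:** the wrist picture after turning showed the bar along the box's long side. In the last top picture the red patch was wider than tall, which fits OFF.

**What failed or disagreed**
- **First grip on the isolator:** the fingers shut above the bar because the tips seemed to reach less far ahead than the stated 25 mm. I opened, went about 18 mm lower in two steps and gripped it properly.
- **End of the turn:** the last joint came close to its range limit (−178.6 against −178.68 degrees). I read about 42 N at the wrist there before letting go, and it may have been higher between readings. That is well under the 120 N wrist limit. I took it to be the pads on the handle, not the arm or gripper body, which has a 40 N limit, but did not check.
- **Bystanders:** I touched nothing else that I know of, but did not check the tins, screwdriver and tape again at the end. I had used all 12 pictures, so the last checks relied on numbers and colour masks.

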